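# Put the nozzle bottle back and hold the paint carousel with the wide jar at the front

### The arm

A 7-joint arm with a two-finger parallel gripper is mounted at the origin on the work surface. World frame = base frame: x ahead of the robot, y to its left, z up, the work surface at z = 0. Lengths are in m, angles in rad, forces in N, time in s.
With the tool pointing down it reaches from about 0.425 to 0.875 m from the base axis. Payload 4.7 kg.
Tool frame: the origin (TCP) lies between the finger pads; the fingertips stand 14 mm ahead of it and the grasp point (between the pads) lies 5 mm behind it; z points along the fingers, y is the line along which they close (so a half turn about z gives the same grasp; the last joint's range is limited). The gripper opens to 87 mm and grips with 3 to 60 N. Pads are 19 mm wide; open, the fingers measure 117 mm over their backs; the gripper's body (75 mm by 190 mm) begins 51 mm behind the grasp point.
Start: joints at [1.252, 0.321, -0.07, 1.45, 0.023, 1.371, -0.057], TCP at [0.212, -0.614, 0.237] pointing down, gripper open.
Joint ranges: [-2.86, 2.86], [-0.3, 2.09], [-1.38, 1.24], [0.06, 2.45], [-1.56, 4.7], [0.09, 2.05], [-2.69, 2.69]. Speed limits (rad/s): [2.57, 2.57, 3.14, 3.14, 3.14, 3.14, 3.14].

### API

Orientations are given as a rotation vector (axis times angle).
In Python, from bench import ctrl gives the robot as it stands.
- The arm moves only by the tool step_arm, never from a script. Its argument "commands" is a list of rows, each an object with "travel": the shift along the tool's x, y, z in m, a list of three; "turn": the turn, a rotation vector about the tool's x, y, z in degrees, a list of three. A call has 1 to 5 rows; each row is the pose to reach, as a shift and turn from the pose commanded when the call began, along the tool's axes at that moment; what a row does not reach only later rows make up. A row lasts 1/10 s, in which the tool goes at most 50 mm and 8.59 degrees, less where a joint would pass 70% of its speed; a pose out of reach is approached as far as the arm can. A call with a gripper value outside its range is refused whole. "gripper" is the opening, from 0 (shut) to 1 (fully open), set as the call begins (left out, the last holds). The fingers move at their own pace and stop on an object; "force" is the grip in N (left out, the last holds). Time passes only in rows, so rows that repeat a pose let the fingers close. It gives the time, the measured TCP pose, the force, the opening and the grip force at its end, in the units of the state.
- ctrl.get_state(): the state, without advancing time (a new reading comes with each control period).
- ctrl.get_image(name): name is "scene" or "side" or "wrist"; returns the picture (384x512x3 uint8, red, green, blue); there is no depth.
- ctrl.camera_model(name): a dict with "fx", "fy", "cx", "cy" (pixels), "R" (3x3) and "t" (3): a world point X has camera coordinates R X + t; the wrist camera has in their place "T_tool_cam" (4x4, takes a point from camera to tool coordinates, whose origin is the TCP and whose axes are the flange's). Camera axes: x right, y down, z forward; pixel columns grow to the right and rows downward; lengths in m; the calibration is good to about 2 mm. A picture is of the moment at which its call begins: read the wrist's pose just before it. camera_model takes no time and is no camera call.
- ctrl.close_job(): hands the job in; it is judged then, once.
The state is a dict: "time": time; "joint_positions": joint angles; "qd": joint speeds; "joint_torque": joint torques, N m; "position": TCP position; "tool_rot": TCP orientation; "ft_force": force on the tool from outside, world axes, zero at the start; "torque": the same for the moment, N m; "grip_width": opening from 0.0 (shut) to 1.0 (fully open); "grip_force": force on a finger pad.
Only numpy, scipy, OpenCV 4.12 (cv2) and the standard library are available. Lean on these libraries where they do the work, as an engineer would, in place of code of your own. Each camera call takes 0.05 s, during which the arm holds its last target. There are 200 camera calls.

### The job

Put the loose nozzle bottle that stands on the cutting mat back into the empty cup of the paint carousel: keep it upright, lower it to the cup's floor without dropping it, and let go. Then turn the carousel until the squat wide jar stands at the front, over the middle of the brush trough, and hold the carousel still by its top handle so that I can unscrew that jar's lid: finish with the handle firmly gripped, do not let go. Leave the rinse glass, the tape roll and the glue gun where they are.

Things in the scene. Friction and masses are not known exactly. Their poses are not given: they have to be found in the camera images.
- bottle_mid (a point): Centre, half-way up, of the loose nozzle bottle: a round white plastic bottle, 38 mm in diameter and straight-sided from its foot to 62 mm up, then a shoulder and a slim black pointed nozzle up to 94 mm; 110 g give or take. It stands upright on the mat, away from the carousel; this point is 47 mm above its underside. Its z axis points up along the bottle.
- bottle_foot (a point): Centre of the underside of the same loose nozzle bottle.
- bottle: The loose nozzle bottle itself; origin at the centre of its underside, z up along the bottle.
- empty_cup (a point): Centre of the inner floor (34 mm above the table) of the one empty cup on the carousel's turntable. The cup is an open grey round plastic cup of 41 mm inner diameter with a flared mouth (47 mm inside, 53 mm outside); straight for 20 mm above this point, rim 25 mm above it. It lies 105 mm from the turning axis, opposite the wide jar, and turns with the turntable. The neighbouring cups, 60 degrees to either side, hold 38 mm bottles up to 94 mm above this point.
- wide_jar (a point): Centre, half-way up (57 mm above the table), of the squat wide jar: 61 mm in diameter, top of its flat black lid 80 mm above the table, the lowest and widest container on the carousel. It stands fixed in its cup on the turntable, 105 mm from the turning axis; all other containers on the carousel are narrow, taller bottles, also fixed in their cups.
- front_point (a point): The carousel's front: fixed point, 105 mm from the turning axis on the side where the low brush trough (180 mm wide, a paint brush lying in it) sticks out from the plinth, on the trough's middle line, 31 mm above the table. The wide jar has to stand above it (compare x and y only).
- handle_grip (a point): Middle of the carousel's carrying handle, on the turning axis, 158 mm above the table: a wooden bar 70 mm long, 14 mm thick and 36 mm high (top 16 mm above this point) on a 10 mm steel post. The bar lies square to the line from the wide jar to the empty cup. Gripped across its 14 mm and turned, it turns the turntable. x axis: across the bar, straight away from the wide jar; y: along the bar; z up.
- turntable (a joint): Angle of the turntable on its fixed plinth: 0 (or a full turn) when the wide jar is exactly at the front, growing anticlockwise seen from above. It turns freely without end in both directions, on a bearing with slight friction (0.05 N m), and stays where it is left. Turntable: round disc of 290 mm diameter, its top face 31 mm above the table; 1 kg with what it carries.
- carousel: The fixed plinth of the carousel (round, 276 mm) with the brush trough, which reaches 205 mm from the turning axis; origin on the turning axis at the table. The front lies in the direction of its own -x axis. It cannot be moved.
- rinse_glass: Bystander: drinking-glass-like jar, 72 mm wide and 85 mm high, with three brushes sticking up to 195 mm. Origin at its underside. Leave it alone.
- tape_roll: Bystander: roll of masking tape lying flat, 90 mm wide, 24 mm high. Origin at its underside. Leave it alone.
- glue_gun: Bystander: hot-glue gun lying on its side, about 240 by 150 mm, 37 mm high. Origin under its barrel. Leave it alone.
Mind the look-alikes: they are no part of the job. What is meant by the bottle is not red or yellow, and is the larger of those in its own colour.

How it is judged:
By the outcome, as a careful person would: the job done as asked, in the order asked, and still so for the second after the job is handed in, while the arm keeps its last pose, push and grip.
It also fails if it takes over 54 s, if anything falls off the work surface, if the arm or the gripper's body presses on something with over 40 N, if the wrist force passes 120 N, or if a joint passes its speed limit or range.

## Working session

There is one attempt and no reset: what is moved stays moved. The work goes in short steps, Python scripts to look and compute and a tool call to move; the robot and the scene stay as the last step left them, time stands still between calls to the robot, and variables do not carry over. Pictures are saved under pics/ and viewed, at most 10 in all, crops included, and the job is handed in when it is done.

Besides the shell and the picture viewer there is one more tool, called after "Request:" in YAML: its name, and indented under it one key for each argument. step_arm: Moves the arm, as the interface text tells. Its arguments: {"type":"object","properties":{"commands":{"type":"array"},"gripper":{"type":"number"},"force":{"type":"number"}},"required":["commands"]}

```bash
mkdir -p pics; ls
cat > h.py <<'E'
import numpy as np, cv2
from bench import ctrl
from scipy.spatial.transform import Rotation as Ro
def snap(n,f):
    s=ctrl.get_state(); im=ctrl.get_image(n); cv2.imwrite('pics/'+f+'.png',cv2.cvtColor(im,cv2.COLOR_RGB2BGR)); return s
def cam(n,s=None):
    m=ctrl.camera_model(n); K=np.array([[m['fx'],0,m['cx']],[0,m['fy'],m['cy']],[0,0,1]])
    if 'R' in m: return K,np.array(m['R']),np.array(m['t'])
    T=np.eye(4); T[:3,:3]=Ro.from_rotvec(s['tool_rot']).as_matrix(); T[:3,3]=s['position']
    W=np.linalg.inv(T@np.array(m['T_tool_cam'])); return K,W[:3,:3],W[:3,3]
def ray(n,uv,z,s=None):
    K,R,t=cam(n,s); d=R.T@np.linalg.inv(K)@np.array([*uv,1.]); c=-R.T@t
    return c+d*(z-c[2])/d[2]
def proj(n,X,s=None):
    K,R,t=cam(n,s); p=K@(R@np.array(X,float)+t); return p[:2]/p[2]
def tri(a,uva,b,uvb,sa=None,sb=None):
    A=[];
    for n,uv,s in((a,uva,sa),(b,uvb,sb)):
        K,R,t=cam(n,s);P=K@np.c_[R,t];A+=[uv[0]*P[2]-P[0],uv[1]*P[2]-P[1]]
    A=np.array(A);return np.linalg.lstsq(A[:,:3],-A[:,3],rcond=None)[0]
E
python3 - <<'E'
from h import *
for n in('scene','side','wrist'):
    s=snap(n,n+'0'); K,R,t=cam(n,s); print(n,K[0,0],-R.T@t,R[2])
print(s['time'],s['position'],s['tool_rot'],s['grip_width'])
print(Ro.from_rotvec(s['tool_rot']).as_matrix().round(3))
a=[cv2.imread(f'pics/{n}0.png') for n in('scene','side')]
E
```

```text
pics
scene 416.4517051520593 [1.27786014 0.24336128 1.22234792] [-0.57625717 -0.12848501 -0.80710549]
side 454.36136236268294 [ 0.09902338 -1.19040535  0.94741957] [ 0.24603261  0.80268551 -0.5432899 ]
wrist 292.35658857055773 [ 0.2814169  -0.59024915  0.38300021] [-0.25387329 -0.08652489 -0.96335964]
0.1 [ 0.21214388 -0.61391431  0.2355947 ] [-3.09658916e+00 -5.20121753e-01  6.21797591e-04] 0.9988872697982535
[[ 0.945  0.327 -0.001]
 [ 0.327 -0.945  0.002]
 [-0.    -0.002 -1.   ]]
```

View pics/scene0.png

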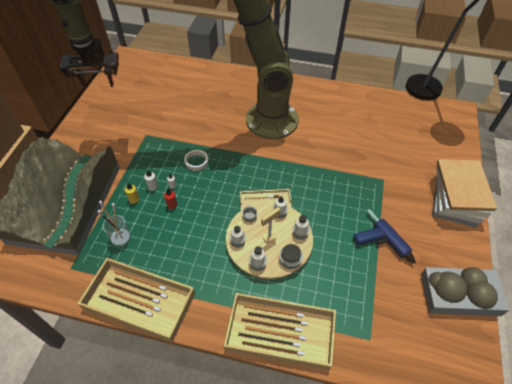

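View pics/side0.png

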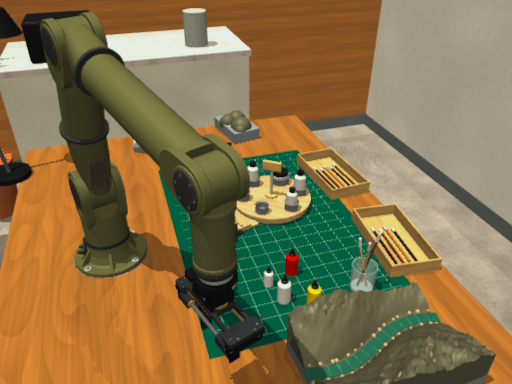

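Scene picture: candidate bottles are yellow (132,194), large white (151,181), small white (171,182) and red (171,200). The large white fits (not red or yellow, larger of the two whites). The carousel is near (269,240), its empty cup at (249,214), its wide jar at (291,255), and the trough is on the robot side. Next I confirm in one enlarged crop.

Run:
```python
import cv2,numpy as np
a=cv2.imread('pics/scene0.png');b=cv2.imread('pics/side0.png')
A=cv2.resize(a[165:290,110:320],None,fx=3.5,fy=3.5,interpolation=2)[:, :735]
c=cv2.resize(a[160:220,115:195],(400,300),interpolation=2)
d=cv2.resize(b[240:310,250:330],(343,300),interpolation=2)
e=cv2.resize(a[180:285,210:325],None,fx=2.8,fy=2.8,interpolation=2)
f=cv2.resize(b[150:230,225:325],(375,300),interpolation=2)
e=cv2.resize(e,(int(e.shape[1]*300/e.shape[0]),300))
o=np.zeros((600,780,3),np.uint8);o[:300,:400]=c;o[:300,400:743]=d;o[300:,:e.shape[1]]=e;o[300:,400:775]=f
cv2.imwrite('pics/c1.png',o);print(e.shape)
```

```text
(300, 328, 3)
```

View pics/c1.png

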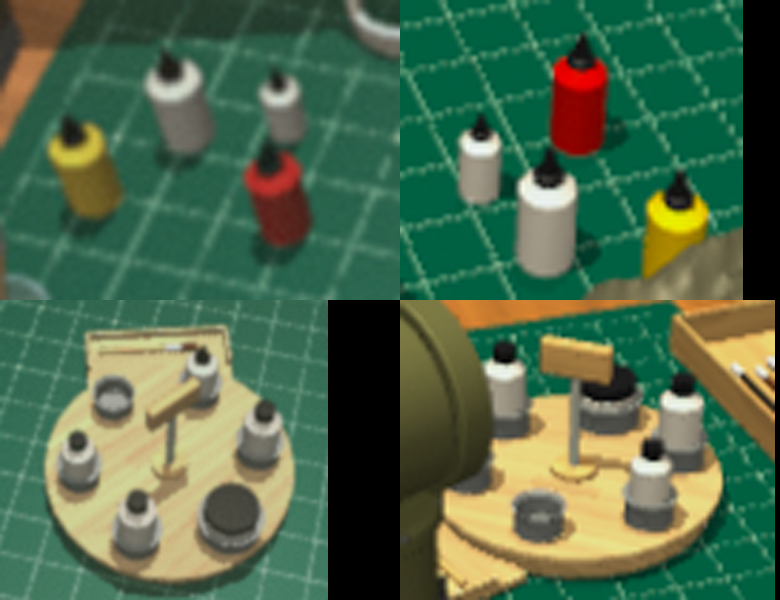

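The crop confirms the large white bottle: in scene its tip is about (148.6,171), in side about (285,275). In scene the cup rim is about (250,211), the lid about (291,253.5) and the trough's outer corners about (240.5,191.5) and (290,190).

Run:
```python
from h import *
sc,sd='scene','side'
print('tip tri',tri(sc,(148.6,171),sd,(284.8,275)),ray(sc,(148.6,171),.094),ray(sd,(284.8,275),.094))
print('foot side', ray(sd,(284.3,303),0))
print('cup',tri(sc,(250,211),sd,(262.1,203.3)),ray(sc,(250,211),.059),ray(sd,(262.1,203.3),.059))
print('jar',ray(sc,(291.3,253.5),.08),ray(sd,(280.7,172.1),.08))
print('post',ray(sc,(269.5,239.5),.033),ray(sd,(225+174/3.75,150+166/3.75),.033))
print('trough',ray(sc,(240.5,191.5),.025),ray(sc,(289.9,189.8),.025))
# disc ellipse fit by colour in scene
a=cv2.imread('pics/scene0.png').astype(int)
K,R,t=cam(sc)
m=((a[...,2]-a[...,0]>35)).astype(np.uint8); m[:198]=0;m[285:]=0;m[:,:215]=0;m[:,322:]=0
m=cv2.morphologyEx(m,cv2.MORPH_CLOSE,np.ones((15,15)))
c=max(cv2.findContours(m,0,1)[0],key=cv2.contourArea)
P=np.array([ray(sc,p[0],.031)[:2] for p in cv2.convexHull(c)])
print(P.round(3).tolist())
print(cv2.minEnclosingCircle(P.astype(np.float32)))
```

```text
tip tri [ 0.45508845 -0.34534122  0.08801285] [ 0.45924173 -0.34215388  0.094     ] [ 0.45271864 -0.35136088  0.094     ]
foot side [ 0.45056223 -0.36330162  0.        ]
cup [0.51717998 0.03782946 0.06148459] [0.51434886 0.03795223 0.059     ] [0.51891663 0.04018109 0.059     ]
jar [0.65111746 0.20500229 0.08      ] [0.64152046 0.18771307 0.08      ]
post [0.59157359 0.12376027 0.033     ] [0.58235754 0.12178399 0.033     ]
trough [ 0.41829932 -0.02215843  0.025     ] [0.36765695 0.14869786 0.025     ]
[[0.408, 0.157], [0.507, 0.241], [0.514, 0.246], [0.525, 0.251], [0.543, 0.258], [0.581, 0.264], [0.608, 0.262], [0.632, 0.256], [0.644, 0.252], [0.652, 0.247], [0.67, 0.234], [0.697, 0.21], [0.714, 0.185], [0.721, 0.168], [0.727, 0.143], [0.728, 0.125], [0.727, 0.102], [0.72, 0.074], [0.715, 0.063], [0.706, 0.044], [0.698, 0.032], [0.68, 0.014], [0.668, 0.004], [0.658, -0.002], [0.645, -0.01], [0.605, -0.021], [0.589, -0.023], [0.565, -0.023], [0.451, -0.015]]
((0.5668796300888062, 0.10512027144432068), 0.16720598936080933)
```

```bash
cat >> h.py <<'E'
def goal(x,y,z,ydeg):
    """ydeg: world azimuth of tool y; tool pointing straight down"""
    s=ctrl.get_state(); R=Ro.from_rotvec(s['tool_rot']); a=np.radians(ydeg)
    Y=np.array([np.cos(a),np.sin(a),0]);Z=np.array([0,0,-1.]);X=np.cross(Y,Z)
    G=Ro.from_matrix(np.c_[X,Y,Z])
    print('pos',np.round(s['position'],4),'travel',R.inv().apply(np.array([x,y,z])-s['position']).round(4),'turn',np.degrees((R.inv()*G).as_rotvec()).round(2),'t',s['time'])
E
python3 - <<'E'
from h import *
for n,p,z in(('big',(148.6,171),.092),('small',(170.8,174.4),.07),('red',(168,190),.094),('yel',(129.4,185.4),.094)):print(n,ray('scene',p,z))
goal(.46,-.347,.21,-39)
E
```

```text
big [ 0.45779072 -0.3431917   0.092     ]
small [ 0.43732483 -0.27229862  0.07      ]
red [ 0.52121793 -0.24644059  0.094     ]
yel [ 0.53456098 -0.38071978  0.094     ]
pos [ 0.2122 -0.614   0.2358] travel [ 0.3214 -0.1713  0.026 ] turn [-8.000e-02 -2.000e-02 -3.193e+01] t 0.15
```

Request:
step_arm:
  commands:
    - {"travel": [0.04,-0.021,0.003],"turn": [0,0,-6]}
    - {"travel": [0.085,-0.045,0.006],"turn": [0,0,-12]}
    - {"travel": [0.13,-0.069,0.01],"turn": [0,0,-18]}
    - {"travel": [0.174,-0.093,0.014],"turn": [0,0,-24]}
    - {"travel": [0.218,-0.116,0.018],"turn": [0,0,-30]}
  gripper: 0.65

```text
time: 0.65
position: [0.3798, -0.4335, 0.2185]
tool_rot: [2.855, 1.31, -0.0]
ft_force: [0.6, 0.2, 0.0]
grip_width: 0.679
grip_force: 0.0
```

Run:
```python
from h import *
goal(.46,-.347,.21,-39)
```

```text
pos [ 0.3798 -0.4335  0.2185] travel [0.1179 0.0045 0.0085] turn [-0.    0.01 -1.7 ] t 0.65
```

Request:
step_arm:
  commands:
    - {"travel": [0.045,0.002,0.003],"turn": [0,0,-1.7]}
    - {"travel": [0.085,0.003,0.006],"turn": [0,0,-1.7]}
    - {"travel": [0.105,0.004,0.008],"turn": [0,0,-1.7]}
    - {"travel": [0.108,0.004,0.008],"turn": [0,0,-1.7]}

```text
time: 1.05
position: [0.4549, -0.3526, 0.2103]
tool_rot: [-2.833, -1.355, -0.002]
ft_force: [0.6, 0.2, -0.3]
grip_width: 0.655
grip_force: 0.0
```

Run:
```python
from h import *
import json
s=snap('wrist','w1'); json.dump({k:list(map(float,s[k])) for k in('position','tool_rot')},open('w1.json','w'))
print(s['position'],s['time'],[proj('wrist',(.456,-.347,z),s).round(1) for z in(0,.062,.094)])
```

```text
[ 0.45492105 -0.35264726  0.21030608] 1.05 [array([253.3, 169. ]), array([252.9, 180.2]), array([252.6, 187.9])]
```

View pics/w1.png

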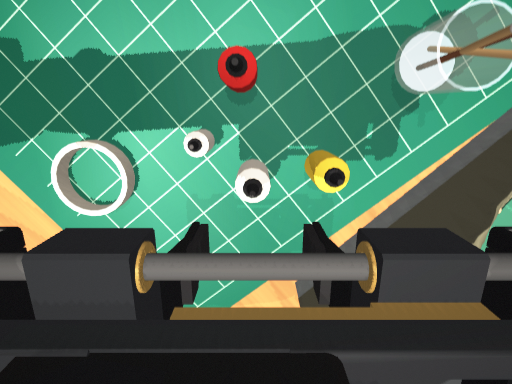

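The wrist picture shows the large white bottle: nozzle at (252.5,188), against (252.6,187.9) predicted from (0.456,-0.347). The small white is at (197,143), yellow at (330,175), and both fingers have room.

Run:
```python
from h import *
goal(.456,-.347,.044,-39)
```

```text
pos [ 0.4536 -0.3546  0.2104] travel [ 0.0074 -0.0028  0.1664] turn [-0.04 -0.01 -0.03] t 1.1
```

Request:
step_arm:
  commands:
    - {"travel": [0.005,-0.002,0.03],"turn": [0,0,0]}
    - {"travel": [0.0075,-0.003,0.07],"turn": [0,0,0]}
    - {"travel": [0.0075,-0.003,0.11],"turn": [0,0,0]}
    - {"travel": [0.0075,-0.003,0.145],"turn": [0,0,0]}
    - {"travel": [0.0075,-0.003,0.166],"turn": [0,0,0]}

```text
time: 1.6
position: [0.4515, -0.35, 0.0416]
tool_rot: [-2.838, -1.341, 0.005]
ft_force: [1.0, -0.2, 1.4]
grip_width: 0.652
grip_force: 0.0
```

Request:
step_arm:
  commands:
    - {"travel": [0,0,0],"turn": [0,0,0]}
    - {"travel": [0,0,0],"turn": [0,0,0]}
    - {"travel": [0,0,0],"turn": [0,0,0]}
    - {"travel": [0,0,0],"turn": [0,0,0]}
    - {"travel": [0,0,0],"turn": [0,0,0]}
  gripper: 0.3
  force: 15

```text
time: 2.1
position: [0.4555, -0.3497, 0.0464]
tool_rot: [2.836, 1.345, 0.0]
ft_force: [-1.1, -0.3, 4.7]
grip_width: 0.431
grip_force: 14.9
```

Request:
step_arm:
  commands:
    - {"travel": [0,0,0],"turn": [0,0,0]}
    - {"travel": [0,0,-0.01],"turn": [0,0,0]}
    - {"travel": [0,0,-0.035],"turn": [0,0,0]}
    - {"travel": [0,0,-0.07],"turn": [0,0,0]}
    - {"travel": [0,0,-0.105],"turn": [0,0,0]}
  force: 20

```text
time: 2.6
position: [0.4549, -0.3478, 0.1508]
tool_rot: [-2.837, -1.347, 0.0]
ft_force: [1.1, -0.2, -0.1]
grip_width: 0.427
grip_force: 19.9
```

Run:
```python
from h import *
goal(.517,.039,.19,-39)
```

```text
pos [ 0.4549 -0.3478  0.1508] travel [ 0.339  -0.1963 -0.0388] turn [-0.06 -0.03 -0.2 ] t 2.6
```

Request:
step_arm:
  commands:
    - {"travel": [0.02,-0.015,-0.015],"turn": [0,0,0]}
    - {"travel": [0.055,-0.04,-0.03],"turn": [0,0,0]}
    - {"travel": [0.09,-0.066,-0.045],"turn": [0,0,0]}
    - {"travel": [0.125,-0.091,-0.06],"turn": [0,0,0]}
    - {"travel": [0.16,-0.117,-0.06],"turn": [0,0,0]}

```text
time: 3.1
position: [0.4669, -0.1488, 0.2123]
tool_rot: [2.835, 1.346, 0.005]
ft_force: [1.5, 1.5, -1.0]
grip_width: 0.43
grip_force: 19.9
```

Request:
step_arm:
  commands:
    - {"travel": [0.035,-0.026,0],"turn": [0,0,0]}
    - {"travel": [0.065,-0.048,0],"turn": [0,0,0]}
    - {"travel": [0.09,-0.066,0],"turn": [0,0,0]}
    - {"travel": [0.105,-0.076,0],"turn": [0,0,0]}
    - {"travel": [0.109,-0.079,0],"turn": [0,0,0]}

```text
time: 3.6
position: [0.4733, -0.0131, 0.2102]
tool_rot: [2.835, 1.354, 0.001]
ft_force: [-0.0, 0.4, -1.3]
grip_width: 0.433
grip_force: 19.9
```

Request:
step_arm:
  commands:
    - {"travel": [0,0,0],"turn": [0,0,0]}
    - {"travel": [0,0,0],"turn": [0,0,0]}
    - {"travel": [0,0,0],"turn": [0,0,0]}

```text
time: 3.9
position: [0.4733, -0.0177, 0.2096]
tool_rot: [2.84, 1.343, -0.001]
ft_force: [-0.2, 0.7, -1.6]
grip_width: 0.435
grip_force: 19.9
```

Run:
```python
from h import *
import json
s=snap('wrist','w2'); json.dump({k:list(map(float,s[k])) for k in('position','tool_rot')},open('w2.json','w'))
goal(.517,.039,.19,-39)
T=Ro.from_rotvec(s['tool_rot']); p=s['position']
print('pred cup rim',proj('wrist',(.517,.039,.059),s),'held tip',proj('wrist',p+np.array([0,0,.048]),s),'foot',proj('wrist',p-np.array([0,0,.046]),s))
print('post top',proj('wrist',(.585,.122,.174),s))
snap('side','s2');snap('scene','sc2')
a=cv2.imread('pics/w2.png');b=cv2.imread('pics/s2.png');c=cv2.imread('pics/sc2.png')
print(proj('side',p),proj('scene',p))
q=proj('side',p).astype(int);r=proj('scene',p).astype(int)
o=np.zeros((480,790,3),np.uint8);o[:384,:512]=a
o[:240,520:760]=cv2.resize(b[q[1]-35:q[1]+45,q[0]-40:q[0]+40],(240,240),interpolation=2)
o[240:,520:760]=cv2.resize(c[r[1]-35:r[1]+45,r[0]-40:r[0]+40],(240,240),interpolation=2)
cv2.imwrite('pics/c2.png',o)
```

```text
pos [ 0.4733 -0.0175  0.2096] travel [ 0.0714 -0.002   0.0196] turn [-0.01  0.02 -0.36] t 3.95
pred cup rim [253.21868481 113.44195095] held tip [255.73145606 304.39973375] foot [255.51858141 219.67418242]
post top [ 251.07175754 -105.15593534]
[254.70147037 176.21754855] [235.75241578 170.1828246 ]
```

View pics/c2.png

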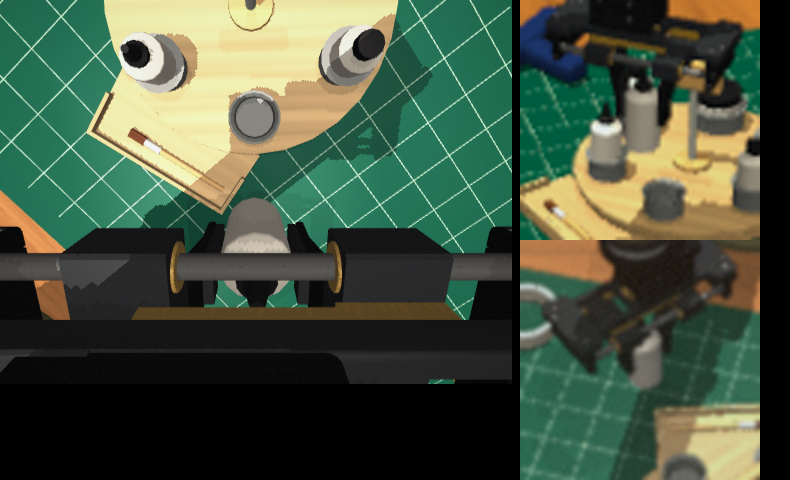

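The wrist picture shows the empty cup at (254,117), post base at (251,8) and the held bottle's foot edge at (254,198), with the bottle upright between the pads. I overlay the model for a precise check.

Run:
```python
from h import *
import json
s={k:np.array(v) for k,v in json.load(open('w2.json')).items()}
print('cup',ray('wrist',(254,117),.059,s),'post',ray('wrist',(251,8),.033,s))
T=Ro.from_rotvec(s['tool_rot']).as_matrix(); p=s['position']
X,Y=T[:,0],T[:,1]
for dx in(-.003,0,.003):print('foot far edge',dx,proj('wrist',p+X*(.019+dx)-np.array([0,0,.046]),s))
a=cv2.imread('pics/w2.png')[60:260,170:340]; f=4
a=cv2.resize(a,None,fx=3,fy=3,interpolation=cv2.INTER_CUBIC)
def circ(c,r,z,col):
    P=[(proj('wrist',(c[0]+r*np.cos(t),c[1]+r*np.sin(t),z),s)-[170,60]+.5)*3 for t in np.linspace(0,6.28,60)]
    cv2.polylines(a,[np.round(P).astype(np.int32)],True,col,1)
c=ray('wrist',(254,117),.059,s)
circ(c,.0265,.059,(0,0,255));circ(c,.0205,.034,(255,255,0));
circ(p[:2],.019,p[2]-.046,(0,255,0))
cv2.imwrite('pics/c3.png',a)
```

```text
cup [0.51544213 0.03589836 0.059     ] post [0.5783419  0.11710682 0.033     ]
foot far edge -0.003 [255.51661296 197.89315846]
foot far edge 0 [255.51620136 193.70554302]
foot far edge 0.003 [255.51578643 189.4842114 ]
```

View pics/c3.png

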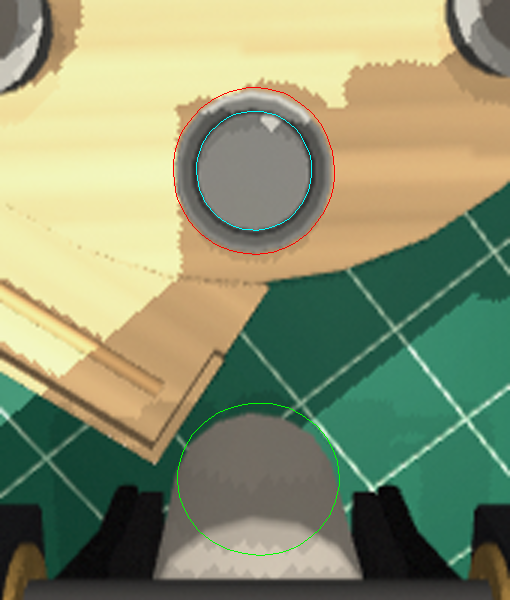

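Run:
```python
from h import *
import json
from scipy.optimize import fsolve
s={k:np.array(v) for k,v in json.load(open('w2.json')).items()}
T=Ro.from_rotvec(s['tool_rot']).as_matrix(); p=s['position'];X=T[:,0]
e=lambda dx,h,r=.019:proj('wrist',p+X*(r+dx)+np.array([0,0,h]),s)[1]
print(fsolve(lambda q:[e(q[0],-q[1])-197.8,e(q[0],-q[1]+.062)-232.5],[0,.046]))
for dx in(-.003,-.0015,0):print(dx,e(dx,-.046),e(dx,-.044),e(dx,.016),e(dx,.018))
```

```text
[-0.00472491  0.05205579]
-0.003 197.89315846162248 198.7248452395553 234.17129647348787 235.85671849143802
-0.0015 195.80353996972804 196.61671412579793 231.30335243314448 232.9540686169808
0 193.7055430246816 194.50004848484707 228.41904428389844 230.03462745145376
```

Run:
```python
from h import *
goal(.5168,.0376,.12,-39)
```

```text
pos [ 0.4733 -0.0171  0.2096] travel [ 0.0699 -0.001   0.0896] turn [-0.01  0.01 -0.32] t 4.05
```

Request:
step_arm:
  commands:
    - {"travel": [0.02,0,0],"turn": [0,0,0]}
    - {"travel": [0.045,-0.001,0.01],"turn": [0,0,0]}
    - {"travel": [0.065,-0.001,0.035],"turn": [0,0,0]}
    - {"travel": [0.07,-0.001,0.065],"turn": [0,0,0]}
    - {"travel": [0.07,-0.001,0.085],"turn": [0,0,0]}

```text
time: 4.55
position: [0.5166, 0.0394, 0.1228]
tool_rot: [-2.836, -1.348, 0.002]
ft_force: [0.2, 0.4, -1.5]
grip_width: 0.427
grip_force: 19.9
```

Request:
step_arm:
  commands:
    - {"travel": [0,0,0.005],"turn": [0,0,0]}
    - {"travel": [0,0,0.005],"turn": [0,0,0]}
    - {"travel": [0,0,0.005],"turn": [0,0,0]}

```text
time: 4.85
position: [0.5177, 0.0383, 0.1208]
tool_rot: [2.838, 1.345, 0.002]
ft_force: [-0.4, -0.6, -2.2]
grip_width: 0.433
grip_force: 19.9
```

Run:
```python
from h import *
goal(.5168,.0376,.08,-39)
s=ctrl.get_state();print(s['ft_force'],s['torque'])
s=snap('wrist','w3')
K,R,t=cam('wrist',s)
a=cv2.imread('pics/w3.png'); p=s['position'];X=Ro.from_rotvec(s['tool_rot']).as_matrix()[:,0]
a=cv2.resize(a[120:300,165:345],None,fx=3,fy=3,interpolation=cv2.INTER_CUBIC)
def circ(c,r,z,col):
    P=[(proj('wrist',(c[0]+r*np.cos(t),c[1]+r*np.sin(t),z),s)-[165,120]+.5)*3 for t in np.linspace(0,6.28,60)]
    cv2.polylines(a,[np.round(P).astype(np.int32)],True,col,1)
circ((.5154,.0359),.0265,.059,(0,0,255));circ(p[:2]-.0022*X[:2],.019,p[2]-.0455,(0,255,0))
cv2.imwrite('pics/c4.png',a)
```

```text
pos [0.5177 0.0383 0.1208] travel [-0.0012 -0.0003  0.0408] turn [ 0.08 -0.05 -0.28] t 4.85
[-0.42091878 -0.59604752 -2.15946697] [ 0.01129822 -0.04548597  0.00619402]
```

View pics/c4.png

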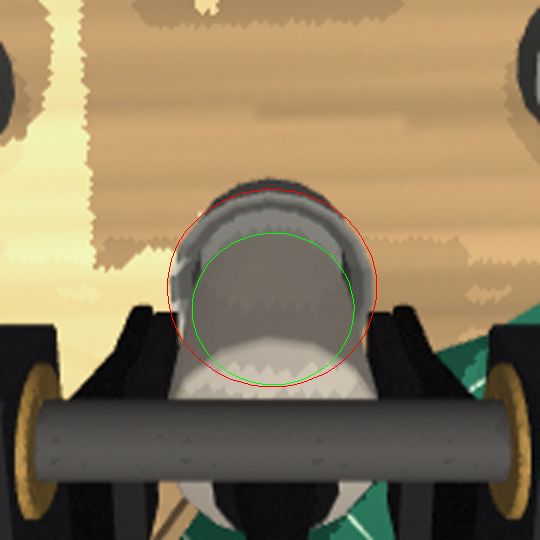

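The overlay shows the bottle's foot edge and the cup rim within about 1 mm of where they should be. I go in slowly.

Request:
step_arm:
  commands:
    - {"travel": [-0.001,0,0.008],"turn": [0,0,0]}
    - {"travel": [-0.001,0,0.016],"turn": [0,0,0]}
    - {"travel": [-0.001,0,0.022],"turn": [0,0,0]}
    - {"travel": [-0.001,0,0.027],"turn": [0,0,0]}
    - {"travel": [-0.001,0,0.03],"turn": [0,0,0]}

```text
time: 5.4
position: [0.516, 0.0379, 0.0891]
tool_rot: [-2.838, -1.347, 0.001]
ft_force: [0.7, 0.3, -0.4]
grip_width: 0.432
grip_force: 19.9
```

Request:
step_arm:
  commands:
    - {"travel": [0,0,0.002],"turn": [0,0,0]}
    - {"travel": [0,0,0.004],"turn": [0,0,0]}
    - {"travel": [0,0,0.006],"turn": [0,0,0]}
    - {"travel": [0,0,0.007],"turn": [0,0,0]}
    - {"travel": [0,0,0.007],"turn": [0,0,0]}

```text
time: 5.9
position: [0.5162, 0.0379, 0.0826]
tool_rot: [-2.838, -1.347, 0.0]
ft_force: [0.0, -1.1, -1.4]
grip_width: 0.427
grip_force: 19.9
```

Request:
step_arm:
  commands:
    - {"travel": [0,0,0.001],"turn": [0,0,0]}
    - {"travel": [0,0,0.002],"turn": [0,0,0]}
    - {"travel": [0,0,0.002],"turn": [0,0,0]}

```text
time: 6.2
position: [0.5161, 0.0379, 0.0806]
tool_rot: [-2.838, -1.347, 0.0]
ft_force: [-0.5, 0.4, -1.2]
grip_width: 0.432
grip_force: 19.9
```

Request:
step_arm:
  commands:
    - {"travel": [0,0,0.0005],"turn": [0,0,0]}
    - {"travel": [0,0,0.001],"turn": [0,0,0]}
    - {"travel": [0,0,0.001],"turn": [0,0,0]}

```text
time: 6.5
position: [0.5168, 0.0378, 0.0804]
tool_rot: [2.837, 1.346, 0.001]
ft_force: [-0.9, -0.3, 4.6]
grip_width: 0.43
grip_force: 19.9
```

Request:
step_arm:
  commands:
    - {"travel": [0,0,0.0005],"turn": [0,0,0]}
    - {"travel": [0,0,0.001],"turn": [0,0,0]}
    - {"travel": [0,0,0.001],"turn": [0,0,0]}

```text
time: 6.8
position: [0.5176, 0.0374, 0.0803]
tool_rot: [2.836, 1.346, 0.003]
ft_force: [-2.0, -1.8, 8.9]
grip_width: 0.432
grip_force: 19.9
```

Contact at z 0.0804 is exactly the floor height plus the 46.4 mm grip offset. I ease off and release.

Request:
step_arm:
  commands:
    - {"travel": [0,0,-0.0015],"turn": [0,0,0]}
    - {"travel": [0,0,-0.0015],"turn": [0,0,0]}

```text
time: 7.0
position: [0.5166, 0.0379, 0.0804]
tool_rot: [2.838, 1.346, 0.001]
ft_force: [-0.2, -0.8, 2.2]
grip_width: 0.434
grip_force: 19.9
```

Request:
step_arm:
  commands:
    - {"travel": [0,0,0],"turn": [0,0,0]}
    - {"travel": [0,0,0],"turn": [0,0,0]}
    - {"travel": [0,0,0],"turn": [0,0,0]}
    - {"travel": [0,0,0],"turn": [0,0,0]}
    - {"travel": [0,0,0],"turn": [0,0,0]}
  gripper: 0.62

```text
time: 7.5
position: [0.5161, 0.0379, 0.08]
tool_rot: [-2.838, -1.347, 0.001]
ft_force: [0.5, 0.4, 1.0]
grip_width: 0.614
grip_force: 0.0
```

Request:
step_arm:
  commands:
    - {"travel": [0,0,-0.02],"turn": [0,0,0]}
    - {"travel": [0,0,-0.05],"turn": [0,0,0]}
    - {"travel": [0,0,-0.09],"turn": [0,0,0]}
    - {"travel": [0,0,-0.125],"turn": [0,0,0]}
    - {"travel": [0,0,-0.14],"turn": [0,0,0]}

```text
time: 8.0
position: [0.5179, 0.0383, 0.2237]
tool_rot: [2.836, 1.346, 0.007]
ft_force: [0.7, -0.8, 0.4]
grip_width: 0.621
grip_force: 0.0
```

Run:
```python
from h import *
s=ctrl.get_state();print(np.degrees(s['joint_positions']).round(1))
goal(.581,.119,.225,-128.7)
```

```text
[ 31.4   5.  -40.4 101.6   3.5  74.3 -49. ]
pos [0.5179 0.0383 0.2237] travel [ 0.1025 -0.0021 -0.001 ] turn [ 7.000e-02 -3.300e-01  8.947e+01] t 8.0
```

Request:
step_arm:
  commands:
    - {"travel": [0.02,0,0],"turn": [0,0,8]}
    - {"travel": [0.045,0,0],"turn": [0,0,16]}
    - {"travel": [0.07,-0.001,0],"turn": [0,0,24]}
    - {"travel": [0.09,-0.002,0],"turn": [0,0,32]}
    - {"travel": [0.102,-0.002,0],"turn": [0,0,40]}

```text
time: 8.5
position: [0.5793, 0.1199, 0.2189]
tool_rot: [-3.127, -0.288, 0.003]
ft_force: [-0.2, -0.4, -0.7]
grip_width: 0.619
grip_force: 0.0
```

Request:
step_arm:
  commands:
    - {"travel": [0,0,0],"turn": [0,0,8]}
    - {"travel": [0,0,0],"turn": [0,0,16]}
    - {"travel": [0,0,0],"turn": [0,0,24]}
    - {"travel": [0,0,0],"turn": [0,0,32]}
    - {"travel": [0,0,0],"turn": [0,0,40]}

```text
time: 9.0
position: [0.5787, 0.118, 0.2189]
tool_rot: [3.037, -0.801, -0.003]
ft_force: [0.1, -0.7, -0.3]
grip_width: 0.623
grip_force: 0.0
```

Run:
```python
from h import *
s=ctrl.get_state();print(np.degrees(s['joint_positions']).round(1))
goal(.581,.119,.225,-128.7)
s=snap('wrist','w4')
a=cv2.imread('pics/w4.png')
for c in((-35,-7),(35,-7),(35,7),(-35,7)):
    t=np.radians(51); d=np.array([np.cos(t),np.sin(t)]);e=np.array([-d[1],d[0]])
    q=np.array([.581,.119])+d*c[1]*1e-3+e*c[0]*1e-3; u=proj('wrist',(*q,.174),s); print(u.round(1)); cv2.circle(a,tuple(int(v) for v in u),2,(0,0,255),-1)
snap('scene','sc4');b=cv2.imread('pics/sc4.png')[170:290,205:325]
o=np.zeros((384,790,3),np.uint8);o[:,:512]=a;o[:270,515:785]=cv2.resize(b,(270,270),interpolation=2)
cv2.imwrite('pics/c5.png',o)
```

```text
[  14.8   14.6  -34.    92.3    8.3   75.8 -140. ]
pos [0.5787 0.118  0.2189] travel [ 0.0015 -0.002  -0.0061] turn [0.08 0.08 9.14] t 9.0
[271.  171.5]
[254.  264.2]
[235.1 261.4]
[250.4 168.1]
```

View pics/c5.png

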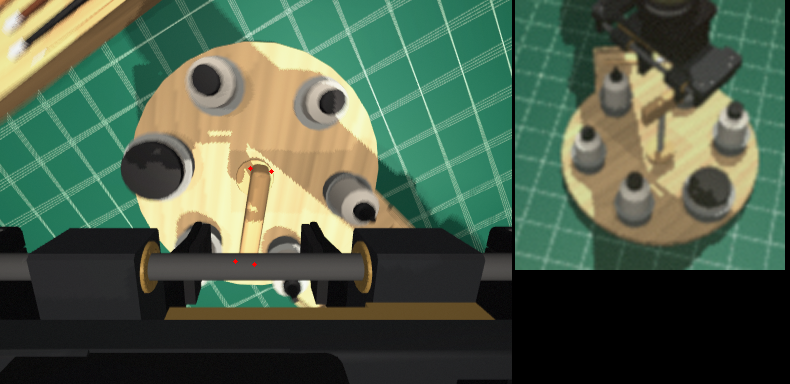

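The view shows the bottle standing upright in its cup with its nozzle at (365,212). The wide jar's lid is at (155,167) and the handle bar runs from (258,167) to about (253,250). I work out the turntable angle.

Run:
```python
from h import *
s=ctrl.get_state()
lid=ray('wrist',(155,167),.08,s)[:2];tip=ray('wrist',(366,213),.128,s)[:2]
tips=[ray('wrist',u,.128,s)[:2] for u in((206,79),(333,100))]
d=lid-tip;print(lid,tip,np.linalg.norm(d),'mid',(lid+tip)/2,'ang',np.degrees(np.arctan2(d[1],d[0])))
print(tips)
e=[ray('wrist',u,.174,s)[:2] for u in((258,167),(252.5,250))];v=e[0]-e[1];print(e,np.linalg.norm(v),'bar',np.degrees(np.arctan2(v[1],v[0])))
b=cv2.imread('pics/w4.png')[140:260,200:310];cv2.imwrite('pics/c6.png',cv2.resize(b,None,fx=5,fy=5,interpolation=2))
```

```text
[0.64524091 0.19464193] [0.52251561 0.03979521] 0.19758291267517886 mid [0.58387826 0.11721857] ang 51.60106679608749
[array([0.6820945 , 0.10307118]), array([0.62083688, 0.02499014])]
[array([0.61088787, 0.09778878]), array([0.55975896, 0.13082792])] 0.060874871612885434 bar -32.870255291837864
```

View pics/c6.png

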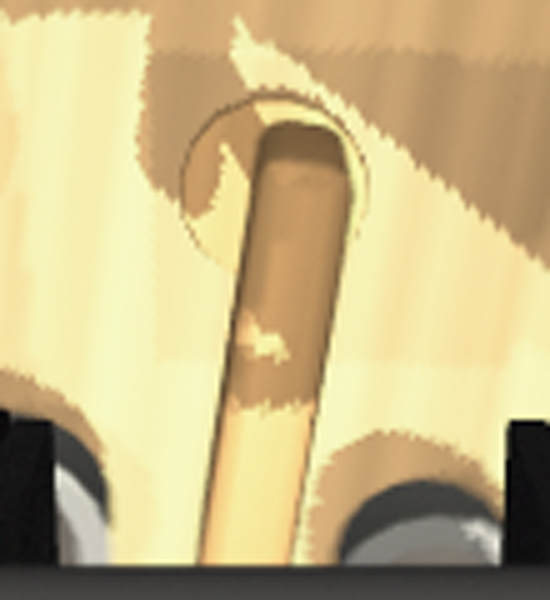

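Request:
step_arm:
  commands:
    - {"travel": [0.0015,-0.002,0],"turn": [0,0,4]}
    - {"travel": [0.0015,-0.0025,0.005],"turn": [0,0,8]}
    - {"travel": [0.0015,-0.0025,0.03],"turn": [0,0,8]}
    - {"travel": [0.0015,-0.0025,0.055],"turn": [0,0,8]}
    - {"travel": [0.0015,-0.0025,0.066],"turn": [0,0,8]}

```text
time: 9.6
position: [0.58, 0.1191, 0.1512]
tool_rot: [2.977, -0.997, -0.006]
ft_force: [-0.1, -0.3, -0.6]
grip_width: 0.618
grip_force: 0.0
```

Request:
step_arm:
  commands:
    - {"travel": [0,0,0],"turn": [0,0,0]}
    - {"travel": [0,0,0],"turn": [0,0,0]}
    - {"travel": [0,0,0],"turn": [0,0,0]}
    - {"travel": [0,0,0],"turn": [0,0,0]}
    - {"travel": [0,0,0],"turn": [0,0,0]}
  gripper: 0.08
  force: 15

```text
time: 10.1
position: [0.5822, 0.1197, 0.1551]
tool_rot: [-2.977, 1.002, -0.002]
ft_force: [0.1, -0.4, 0.2]
grip_width: 0.254
grip_force: 0.0
```

Request:
step_arm:
  commands:
    - {"travel": [0,0,0],"turn": [0,0,0]}
    - {"travel": [0,0,0],"turn": [0,0,0]}
    - {"travel": [0,0,0],"turn": [0,0,0]}

```text
time: 10.4
position: [0.5808, 0.1179, 0.1547]
tool_rot: [2.973, -1.003, -0.002]
ft_force: [-3.8, -3.4, 4.6]
grip_width: 0.161
grip_force: 15.0
```

Run:
```python
from h import *
s=ctrl.get_state();print(np.degrees(s['joint_positions']).round(1),s['ft_force'],s['torque'])
goal(.582,.119,.153,-128.5)
```

```text
[  13.1   17.5  -32.4   96.5   10.    69.1 -148.9] [-3.76561577 -3.40856183  4.55170453] [-0.60995896  0.9167978  -0.0458024 ]
pos [0.5808 0.1179 0.1547] travel [ 0.0003 -0.0016  0.0017] turn [ 0.21 -0.    1.22] t 10.4
```

Request:
step_arm:
  commands:
    - {"travel": [0,0.002,0],"turn": [0,0,-3]}
    - {"travel": [0,0.002,0],"turn": [0,0,-9]}
    - {"travel": [0,0.002,0],"turn": [0,0,-16]}
    - {"travel": [0,0.002,0],"turn": [0,0,-23]}
    - {"travel": [0,0.002,0],"turn": [0,0,-29]}
  force: 30

```text
time: 10.9
position: [0.5812, 0.1189, 0.1547]
tool_rot: [-3.133, 0.218, -0.003]
ft_force: [2.4, 1.8, -0.2]
grip_width: 0.153
grip_force: 30.1
```

Request:
step_arm:
  commands:
    - {"travel": [0,0,0],"turn": [0,0,-6]}
    - {"travel": [0,0,0],"turn": [0,0,-12]}
    - {"travel": [0,0,0],"turn": [0,0,-18]}
    - {"travel": [0,0,0],"turn": [0,0,-24]}
    - {"travel": [0,0,0],"turn": [0,0,-30]}

```text
time: 11.4
position: [0.5811, 0.12, 0.1548]
tool_rot: [-3.081, -0.601, -0.004]
ft_force: [2.1, 3.9, -1.6]
grip_width: 0.155
grip_force: 30.0
```

Run:
```python
from h import *
s=ctrl.get_state();print(np.degrees(s['joint_positions']).round(1),s['ft_force'],s['torque'])
R=Ro.from_rotvec(s['tool_rot']);print('F tool',R.inv().apply(s['ft_force']));goal(.581,.118,.153,16.5)
```

```text
[ 20.3  19.1 -41.3  96.4  13.3  69.3 -92.1] [ 2.12777893  3.89563804 -1.64819583] [ 0.52876618 -0.29706411 -0.07844223]
F tool [ 3.43147903 -2.80699961  1.66303736]
pos [0.5811 0.12   0.1548] travel [-0.0009  0.0018  0.0017] turn [ 5.000e-02 -2.100e-01 -8.441e+01] t 11.4
```

Request:
step_arm:
  commands:
    - {"travel": [0.001,-0.001,0],"turn": [0,0,-7]}
    - {"travel": [0.001,-0.001,0],"turn": [0,0,-14]}
    - {"travel": [0.001,-0.001,0],"turn": [0,0,-21]}
    - {"travel": [0.001,-0.001,0],"turn": [0,0,-28]}
    - {"travel": [0.001,-0.001,0],"turn": [0,0,-35]}

```text
time: 11.9
position: [0.5803, 0.121, 0.1547]
tool_rot: [-2.758, -1.501, 0.0]
ft_force: [-3.1, 2.9, 1.4]
grip_width: 0.157
grip_force: 30.0
```

Request:
step_arm:
  commands:
    - {"travel": [0,0,0],"turn": [0,0,-7]}
    - {"travel": [0,0,0],"turn": [0,0,-14]}
    - {"travel": [0,0,0],"turn": [0,0,-21]}
    - {"travel": [0,0,0],"turn": [0,0,-27]}
    - {"travel": [0,0,0],"turn": [0,0,-32]}

```text
time: 12.4
position: [0.5792, 0.1213, 0.1547]
tool_rot: [-2.237, -2.202, 0.002]
ft_force: [-6.8, 2.9, 5.1]
grip_width: 0.16
grip_force: 30.1
```

Request:
step_arm:
  commands:
    - {"travel": [0,0,0],"turn": [0,0,-4]}
    - {"travel": [0,0,0],"turn": [0,0,-8]}
    - {"travel": [0,0,0],"turn": [0,0,-10]}
    - {"travel": [0,0,0],"turn": [0,0,-10]}
    - {"travel": [0,0,0],"turn": [0,0,-10]}

```text
time: 12.9
position: [0.5788, 0.1214, 0.1547]
tool_rot: [-2.04, -2.384, 0.003]
ft_force: [-7.3, 2.8, 6.3]
grip_width: 0.158
grip_force: 30.1
```

Run:
```python
from h import *
s=ctrl.get_state();print(np.degrees(s['joint_positions']).round(1),s['ft_force'],s['torque'])
R=Ro.from_rotvec(s['tool_rot']);print('F tool',R.inv().apply(s['ft_force']));goal(.581,.118,.153,16.5)
s=snap('wrist','w7');snap('scene','sc7');snap('side','s7')
a=cv2.imread('pics/w7.png');b=cv2.imread('pics/sc7.png');c=cv2.imread('pics/s7.png')
o=np.zeros((590,790,3),np.uint8);o[:300,:400]=cv2.resize(a,(400,300))
o[:330,405:790]=cv2.resize(b[180:290,205:333],(385,330),interpolation=2)
o[305:590,:380]=cv2.resize(c[150:245,200:327],(380,285),interpolation=2)
cv2.imwrite('pics/c7.png',o)
```

```text
[ 30.   23.3 -54.7  96.1  19.7  71.2 -20.2] [-7.33669381  2.78287689  6.26037896] [0.36851426 1.12917019 0.01457935]
F tool [ 3.8933825  -6.84247804 -6.22783201]
pos [0.5788 0.1214 0.1547] travel [-0.0037  0.0016  0.0017] turn [-0.21 -0.11 -7.62] t 12.9
```

View pics/c7.png

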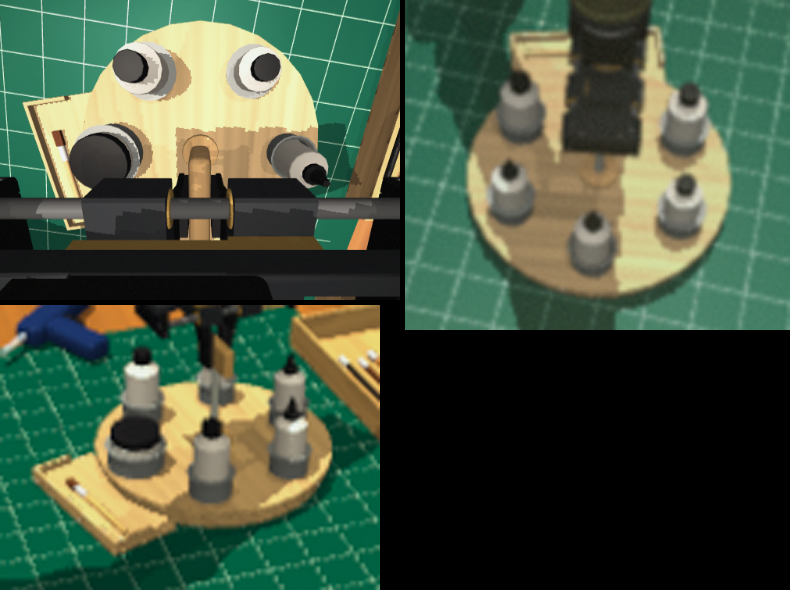

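The picture shows the jar left of and near the trough, at lid (131,198) in native wrist pixels, with the loose bottle upright opposite. The handle is gripped, with a few degrees to go. I compute the remainder.

Run:
```python
from h import *
import json
s2={k:np.array(v) for k,v in json.load(open('w2.json')).items()}
s=ctrl.get_state()
def tr(c1,c2,st,nm):
  for z in(.015,.022,.03):
    A,B=(ray(nm,c,z,st)[:2] for c in(c1,c2));d=B-A;L=np.linalg.norm(d);n=np.array([d[1],-d[0]])/L
    if n[0]>0:n=-n
    print(nm,z,'len',L.round(4),'front az',np.degrees(np.arctan2(n[1],n[0])).round(2),'axis',((A+B)/2-.205*n).round(4))
tr((104,95),(222,212),s2,'wrist');tr((32,132),(92,294),s,'wrist');tr((240.5,191.5),(289.9,189.8),None,'scene')
ax=np.array([.5795,.1205])
lid=ray('wrist',(130.6,198.4),.08,s)[:2];tip=ray('wrist',(407,224),.128,s)[:2];d=lid-tip
print('lid',lid,np.linalg.norm(lid-ax),'tip',tip,np.linalg.norm(d),'mid',(lid+tip)/2,'ang',np.degrees(np.arctan2(d[1],d[0])),'from ax',np.degrees(np.arctan2(*(lid-ax)[::-1])))
Y=Ro.from_rotvec(s['tool_rot']).as_matrix()[:,1];print('tool y az',np.degrees(np.arctan2(Y[1],Y[0])))
# disc edge in wrist picture
# trough/plinth edges: sharper corners from the w2 picture
g=cv2.cvtColor(cv2.imread('pics/w2.png'),cv2.COLOR_BGR2GRAY)
ls=cv2.createLineSegmentDetector().detect(g[85:225,80:270])[0][:,0]+[80,85,80,85]
for l in ls:
    A,B=ray('wrist',l[:2],.02,s2),ray('wrist',l[2:],.02,s2);d=(B-A)[:2];L=np.linalg.norm(d)
    if L>.05:print(l.round(1),'L',L.round(3),'az',(np.degrees(np.arctan2(d[1],d[0]))%180).round(2))
```

```text
wrist 0.015 len 0.1869 front az -176.68 axis [0.6111 0.078 ]
wrist 0.022 len 0.183 front az -176.68 axis [0.6134 0.0774]
wrist 0.03 len 0.1787 front az -176.68 axis [0.616  0.0768]
wrist 0.015 len 0.1822 front az -161.28 axis [0.5799 0.1215]
wrist 0.022 len 0.1777 front az -161.28 axis [0.5844 0.1249]
wrist 0.03 len 0.1726 front az -161.28 axis [0.5894 0.1287]
scene 0.015 len 0.1797 front az -163.49 axis [0.5821 0.12  ]
scene 0.022 len 0.1787 front az -163.49 axis [0.5873 0.1211]
scene 0.03 len 0.1775 front az -163.49 axis [0.5932 0.1223]
lid [0.47933944 0.11309838] 0.10043367009888206 tip [0.67306468 0.14075626] 0.1956896193948239 mid [0.57620206 0.12692732] ang -171.87487079559997 from ax -175.77366577936488
tool y az 8.888471633338076
[219.5 209.2  91.  131.2] L 0.17 az 107.4
[ 97.8 130.4 221.  206.3] L 0.163 az 107.13
[221.3 214.  243.6 180.1] L 0.051 az 17.48
[158.7 144.2 203.6 172.4] L 0.06 az 107.24
[200.7 174.3 161.5 150.1] L 0.052 az 107.49
```

Request:
step_arm:
  commands:
    - {"travel": [0.001,-0.001,-0.001],"turn": [0,0,-3]}
    - {"travel": [0.0015,-0.002,-0.001],"turn": [0,0,-6]}
    - {"travel": [0.0015,-0.002,-0.001],"turn": [0,0,-8]}
    - {"travel": [0.0015,-0.002,-0.001],"turn": [0,0,-8.4]}
    - {"travel": [0.0015,-0.002,-0.001],"turn": [0,0,-8.4]}
  force: 40

```text
time: 13.55
position: [0.5785, 0.1213, 0.1548]
tool_rot: [-1.864, -2.527, -0.001]
ft_force: [-0.0, 2.5, -4.6]
grip_width: 0.158
grip_force: 40.0
```

Request:
step_arm:
  commands:
    - {"travel": [0,0,0],"turn": [0,0,0]}
    - {"travel": [0,0,0],"turn": [0,0,0]}
    - {"travel": [0,0,0],"turn": [0,0,0]}

```text
time: 13.85
position: [0.5785, 0.1213, 0.1548]
tool_rot: [-1.864, -2.528, -0.001]
ft_force: [0.5, 5.0, -6.8]
grip_width: 0.158
grip_force: 40.0
```

Run:
```python
from h import *
s=snap('wrist','w8')
Y=Ro.from_rotvec(s['tool_rot']).as_matrix()[:,1];print('tool y az',np.degrees(np.arctan2(Y[1],Y[0])),s['position'],s['ft_force'],s['torque'],s['grip_width'],s['time'])
im=cv2.imread('pics/w8.png');g=cv2.cvtColor(im,cv2.COLOR_BGR2GRAY)
ls=cv2.createLineSegmentDetector().detect(g[60:230])[0][:,0]+[0,60,0,60]
for l in ls:
    L=np.hypot(l[2]-l[0],l[3]-l[1])
    if L<25: continue
    az=[]
    for z in(.02,.174):
        d=(ray('wrist',l[2:],z,s)-ray('wrist',l[:2],z,s))[:2];az.append((np.degrees(np.arctan2(d[1],d[0]))%180).round(1))
    if l[0]<150 or 230<l[0]<285: print(l.round(0),az)
# lid: dark blob
for az in(197.3,):
    c=np.array([.5795,.1205])+.105*np.array([np.cos(np.radians(az)),np.sin(np.radians(az))]);print('pred lid',proj('wrist',(*c,.08),s),c)
m=(g<75).astype(np.uint8);m[235:]=0;m=cv2.morphologyEx(m,cv2.MORPH_OPEN,np.ones((5,5)))
n,_,st,ce=cv2.connectedComponentsWithStats(m)
for i in range(1,n):
    if st[i,4]>150:print(st[i],ce[i].round(1),ray('wrist',ce[i],.08,s).round(4))
```

```text
tool y az 17.196429523414768 [0.5784857  0.12128234 0.1547589 ] [ 0.46641416  4.96479939 -6.8272874 ] [ 1.15903041 -0.44046348  0.03919869] 0.15823166091922264 13.85
[ 62. 228.  38. 103.] [np.float64(107.4), np.float64(107.4)]
[ 51. 191.  58. 228.] [np.float64(107.0), np.float64(107.0)]
[ 32.  98.  50. 187.] [np.float64(107.4), np.float64(107.4)]
[ 38. 102.  87. 101.] [np.float64(18.5), np.float64(18.5)]
[126.  97.  96.  97.] [np.float64(17.1), np.float64(17.1)]
[ 46. 104.  70. 229.] [np.float64(107.4), np.float64(107.4)]
[62. 97. 33. 96.] [np.float64(15.4), np.float64(15.4)]
[87. 96. 62. 96.] [np.float64(16.6), np.float64(16.6)]
[ 46. 228.  50. 193.] [np.float64(90.5), np.float64(90.5)]
[119.  61. 113.  96.] [np.float64(90.0), np.float64(90.0)]
[ 48. 189.  43. 228.] [np.float64(89.9), np.float64(89.9)]
[  3. 173.   6. 133.] [np.float64(90.1), np.float64(90.1)]
[  8. 132.  39. 141.] [np.float64(0.1), np.float64(0.1)]
[62. 93. 67. 60.] [np.float64(89.9), np.float64(89.9)]
[64. 61. 60. 92.] [np.float64(89.8), np.float64(89.8)]
[  6. 127.  10.  82.] [np.float64(90.2), np.float64(90.2)]

[... 1142 characters left out ...]
  95 514] [ 50.2 148.5] [0.4161 0.1199 0.08  ]
[163 167  19  29 205] [173.3 180.1] [0.5105 0.1235 0.08  ]
[  88  170  132   65 4663] [133.2 206.7] [0.4848 0.0927 0.08  ]
[406 171  30  37 731] [420.2 190.1] [0.6979 0.173  0.08  ]
[341 172  23  28 259] [350.1 184.1] [0.6434 0.1611 0.08  ]
[387 209  42  26 822] [405.8 222. ] [0.6986 0.1451 0.08  ]
[423 217  12  18 167] [429.2 226.9] [0.7187 0.1468 0.08  ]
[227 222  15  13 172] [234.1 228.6] [0.5671 0.0984 0.08  ]
[270 222  15  13 170] [276.8 228.6] [0.6004 0.1087 0.08  ]
[489 225  21  10 181] [498.9 230.1] [0.7744 0.1611 0.08  ]
[  1 226  21   9 181] [ 10.6 230.1] [0.3929 0.0432 0.08  ]
[292 228  89   7 619] [335.9 231. ] [0.6472 0.121  0.08  ]
```

Request:
step_arm:
  commands:
    - {"travel": [0,0,0.0005],"turn": [0,0,0]}
    - {"travel": [0,0,0.0005],"turn": [0,0,0]}
    - {"travel": [0,0,0.0005],"turn": [0,0,0]}
    - {"travel": [0,0,0.0005],"turn": [0,0,0]}
    - {"travel": [0,0,0.0005],"turn": [0,0,0]}
  force: 55

```text
time: 14.4
position: [0.5785, 0.1213, 0.1548]
tool_rot: [-1.864, -2.528, -0.0]
ft_force: [-1.0, 5.4, -5.9]
grip_width: 0.157
grip_force: 55.0
```

Run:
```python
from h import *
s=ctrl.get_state()
Y=Ro.from_rotvec(s['tool_rot']).as_matrix()[:,1];print('tool y az',np.degrees(np.arctan2(Y[1],Y[0])),s['ft_force'],s['grip_width'],s['grip_force'],s['time'])
print(ctrl.close_job())
```

```text
tool y az 17.203089670955354 [-1.0062054   5.35666359 -5.90286174] 0.15658095775328565 55.00702986493707 14.4
the job is handed in; nothing more can be done
None
```

The job is handed in: the large white bottle was lowered to the cup's floor and released, the wide jar measured within about 0.2° of the front, and the handle is held at 55 N (14.4 s used, no verdict returned).

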